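# Re-zero the shop's coffee grinder

### The job

Re-zero the coffee grinder on the counter: with the bridge bar on its top, screw the burr carrier clockwise until you feel the burrs just touch, without jamming them together, then back it off a quarter of a turn from there. Then swing the clamp lever at the collar fully closed, keeping that setting. Leave the hopper, its lid, the brush and the scoop lying where they are.

Things in the scene. Friction and masses are not known exactly. Their poses are not given: they have to be found in the camera images.
- grinder: upright electric coffee grinder, fixed to the counter, hopper off: grey body, black base, 205 x 136 mm, about 265 mm high in all. Origin: underside, exactly below the vertical burr axis; z up; -x is the front with chute and fork, +y the side with the clamp lever. The round throat on top is 116 mm across; its dark collar, 106 mm across, ends 231 mm above the counter.
- bar (a point): centre of the top edge of the bridge bar, on the burr axis: upright flat steel, 66 mm long, 12 mm thick, 30 mm high, across the top of the burr carrier. This frame's x axis runs along the bar, z up; it turns with the carrier.
- carrier_face (a point): centre of the top face of the burr carrier, an aluminium disc 82 mm across that bears the bar, about 235 mm above the counter; turns with it. Right-hand screw: clockwise from above lowers it, 1 mm a turn, too little to read from poses. It starts 0.2 to 0.55 of a turn above the burrs' touch; the bar's direction at the touch differs each time. See also burr_axis.
- burr_axis (a point): point on the vertical burr axis, fixed on the grinder, 200 mm above the counter. Feel of the screw: it turns against about 0.07 N m; at the burrs' first touch the torque steps up by about 0.12 N m, then grows by 1 N m per rad; more than 0.4 rad past the touch jams the burrs. Let go there, it springs back to the touch. It stays where it is left.
- lock_lever (a joint): clamp lever of the collar, dark steel, turning about a vertical pin on the grinder's +y side: 0 = open (standing out from the machine), grows counter-clockwise from above, 1.2 rad = closed, against its stop, lying along the collar towards the front. Starts at 0 to 0.25; stays where it is left; needs about 0.12 N m (2 N at the post).
- lever_post (a point): centre of the top of the lever's upright thumb post: round, 12 mm across, 32 mm high above the lever arm, on the arm's end 62 mm from the pin. The top lies 264 mm above the counter.
- lever_pivot (a point): the clamp lever's pin (vertical axis through this point), fixed on the grinder, 227 mm above the counter
- hopper: the milky plastic bean hopper standing mouth down on the counter behind the grinder, towards the lever side, 136 mm across, 132 mm high; loose, to be left alone; origin under its centre
- hopper_lid: black round lid 140 mm across, 28 mm high with its knob, on the counter on the lever side; loose, to be left alone; origin under its centre
- brush: small flat brush with wooden handle, 160 mm long, in front of the grinder; loose, to be left alone; origin under its middle
- scoop: steel coffee scoop, 150 mm long, on the lever side near the grinder's front; loose, to be left alone; origin under its middle

How it is judged:
By the outcome, as a careful person would: the job done as asked, in the order asked, and still so for the second after the job is handed in, with the robot touching nothing.
It also fails if it takes over 72 s, if anything falls off the work surface, if the arm or the gripper's body presses on something with over 40 N, if the wrist force passes 120 N, or if a joint passes its speed limit or range.

### The arm

A 6-joint arm with a two-finger parallel gripper is mounted at the origin on the work surface. World frame = base frame: x ahead of the robot, y to its left, z up, the work surface at z = 0. Lengths are in m, angles in degrees, forces in N, time in s.
With the tool pointing down it reaches from about 0.3 to 0.75 m from the base axis. Payload 8.5 kg.
Tool frame: the origin (TCP) lies at the very end of the fingers, on their centre line; the grasp point (between the pads) lies 19 mm behind it; y points along the fingers, z is the direction in which the jaws open and shut, and the axes are right-handed (so a half turn about y gives the same grasp; the last joint's range is limited). The gripper opens to 85 mm and grips with 20 to 120 N. Pads are 22 mm wide; open, the fingers measure 114 mm over their backs; the gripper's body (76 mm by 85 mm) begins 54 mm behind the grasp point. The pads swing forward as they close: fully open they stand 13 mm farther back than shut.
Start: joints at [-75.934, 21.807, 74.336, -0, 83.858, -12.336], TCP at [0.245, -0.493, 0.231] pointing down, gripper open.
Joint ranges: [-178.18, 178.18], [-50.72, 133.34], [12.68, 142.11], [-81.47, 261.47], [9.98, 163.14], [-165.26, 165.26]. Speed limits (degrees/s): [136.94, 136.94, 180, 180, 180, 180].

### API

Orientations are given as a 3x3 rotation matrix whose columns are the frame's x, y, z axes.
In Python, from rig import env gives the robot as it stands. The module is installed in compiled form; this text tells all that it offers.
- The arm moves only by the tool servo_tool, never from a script. Its argument "rows" is one flat list of numbers, 7 for each row, row after row: the opening, from 0 (shut) to 1 (fully open), then the shift along the world's x, y, z in m, then the turn, a rotation vector about the world's x, y, z in degrees. A call has 1 to 10 rows; each row shifts and turns the commanded pose from where the row before left it; what a row does not reach is not made up. A row lasts 1/12 s, in which the tool goes at most 41.7 mm and 7.16 degrees, less where a joint would pass 70% of its speed; a pose out of reach is approached as far as the arm can. A call with a gripper value outside its range is refused whole. The fingers move at their own pace and stop on an object; "force" is the grip in N (left out, the last holds). Time passes only in rows, so rows that do not move let the fingers close. It gives the time, the measured TCP pose, the force and the opening at its end, in the units of the state.
- env.observe(): the state, without advancing time (a new reading comes with each control period).
- env.get_image(name): name is "side" or "top" or "wrist"; returns the picture (400x640x3 uint8, red, green, blue); there is no depth.
- env.camera_model(name): a dict with "camera_matrix" (3x3 intrinsics, pixels), "R" (3x3) and "t" (3): a world point X has camera coordinates R X + t; the wrist camera has in their place "mount" (4x4, takes a point from camera to tool coordinates, whose origin is the TCP and whose axes are the tool frame's). Camera axes: x right, y down, z forward; pixel columns grow to the right and rows downward; lengths in m; the calibration is good to about 2 mm. A picture is of the moment at which its call begins: read the wrist's pose just before it. camera_model takes no time and is no camera call.
- env.close_job(): hands the job in, once; it reports no verdict.
The state is a dict: "time_s": time; "q": joint angles; "qvel": joint speeds; "joint_efforts": joint torques, N m; "position": TCP position; "tool_rot": TCP orientation; "ft_force": force on the tool from outside, world axes, zero at the start; "wrist_torque": the same for the moment, N m; "grip_width": finger opening in m.
Only numpy, scipy, OpenCV 4.12 (cv2) and the standard library are available. Lean on these libraries where they do the work, as an engineer would, in place of code of your own. Each camera call takes 0.05 s, during which the arm holds its last target.

## Working session

There is one attempt and no reset: what is moved stays moved. The work goes in short steps, Python scripts to look and compute and a tool call to move; the robot and the scene stay as the last step left them, time stands still between calls to the robot, and variables do not carry over. Pictures are saved under pics/ and viewed, and the job is handed in when it is done.

Besides the shell and the picture viewer there is one more tool, called after "Call:" in YAML: its name, and indented under it one key for each argument. servo_tool: Moves the arm, as the interface text tells. Its arguments: {"type":"object","properties":{"rows":{"type":"array","items":{"type":"number"}},"force":{"type":"number"}},"required":["rows"]}

```bash
mkdir -p pics; ls; python3 - <<'E'
from rig import env
import cv2
for n in("side","top"):
    cv2.imwrite(f"pics/{n}0.png",env.get_image(n)[:,:,::-1])
    m=env.camera_model(n);print(n,m)
s=env.observe();print(s)
print(env.camera_model("wrist"))
E
```

```text
pics
side {'camera_matrix': array([[456.72610549,   0.        , 323.75727188],
       [  0.        , 456.72610549, 196.59424973],
       [  0.        ,   0.        ,   1.        ]]), 'R': array([[-0.86945393, -0.49340314,  0.02456011],
       [-0.28492446,  0.46022735, -0.84083818],
       [ 0.40356896, -0.73806784, -0.5407291 ]]), 't': array([0.53493166, 0.29685096, 1.06134093])}
top {'camera_matrix': array([[457.9690722 ,   0.        , 322.32064673],
       [  0.        , 457.9690722 , 192.4997352 ],
       [  0.        ,   0.        ,   1.        ]]), 'R': array([[-0.02291248, -0.9995184 ,  0.02092793],
       [-0.98964711,  0.0197096 , -0.14216231],
       [ 0.14168136, -0.02396856, -0.9896221 ]]), 't': array([0.0501426 , 0.60764902, 1.23481075])}
{'time_s': 0.1, 'q': array([-7.59350205e+01,  2.18356441e+01,  7.43807726e+01, -7.77524954e-04,
        8.38581468e+01, -1.23354205e+01]), 'qvel': array([ 0.08254623, -0.08622197, -0.08360492,  0.0058076 ,  0.1381536 ,
       -0.04215615]), 'joint_efforts': array([ 3.77738368e-03, -4.49219799e+01, -2.31658405e+01, -1.31583874e-04,
     
[... 274 characters left out ...]
.27421637e-03]]), 'ft_force': array([ 0.14661505, -0.11979274, -0.36907378]), 'wrist_torque': array([-0.0096616 ,  0.02308354, -0.02092216]), 'grip_width': 0.08526910813685759}
{'camera_matrix': array([[296.77663373,   0.        , 320.15079582],
       [  0.        , 296.77663373, 199.43067241],
       [  0.        ,   0.        ,   1.        ]]), 'mount': array([[-6.85280037e-04,  9.60157468e-01,  2.79458702e-01,
        -7.03047838e-02],
       [-6.37425868e-04, -2.79459130e-01,  9.60157377e-01,
        -1.42910178e-01],
       [ 9.99999562e-01,  4.79842477e-04,  8.03536971e-04,
        -2.55373453e-05],
       [ 0.00000000e+00,  0.00000000e+00,  0.00000000e+00,
         1.00000000e+00]])}
```

View pics/side0.png

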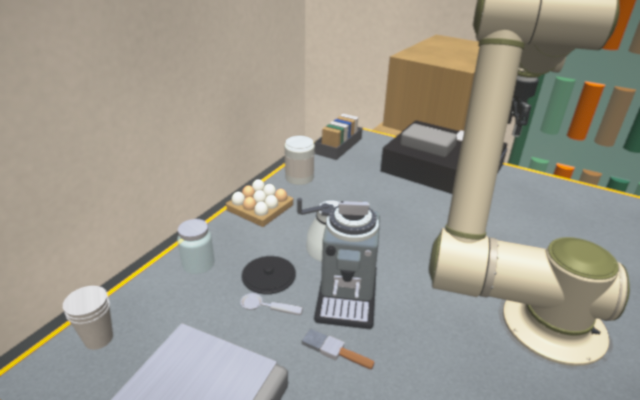

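View pics/top0.png

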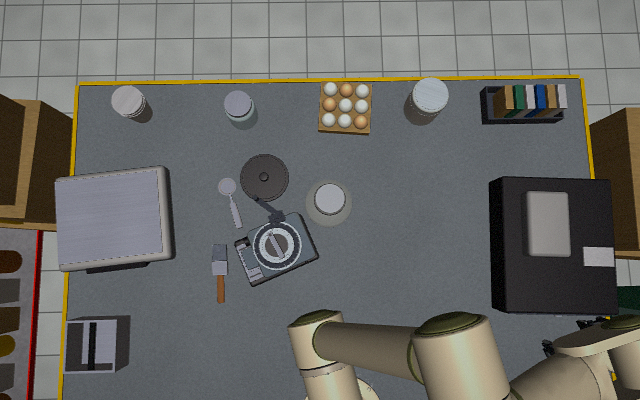

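```bash
python3 - <<'E'
import cv2
a=cv2.imread("pics/top0.png")[160:310,210:360];cv2.imwrite("pics/topz.png",cv2.resize(a,(600,600),interpolation=cv2.INTER_CUBIC))
a=cv2.imread("pics/side0.png")[180:330,270:420];cv2.imwrite("pics/sidez.png",cv2.resize(a,(600,600),interpolation=cv2.INTER_CUBIC))
E
```

```text
(no output)
```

View pics/topz.png

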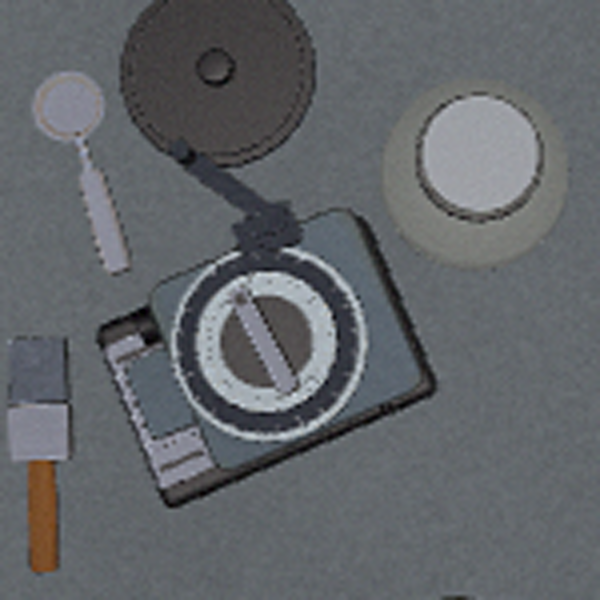

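View pics/sidez.png

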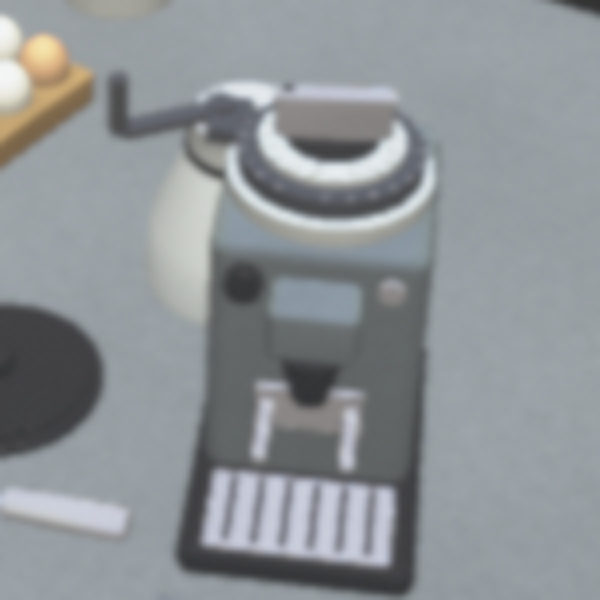

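```bash
cat > h.py <<'E'
import numpy as np
from rig import env
def ray(n,u,v,z,pose=None):
    m=env.camera_model(n);d=np.linalg.inv(m["camera_matrix"])@[u,v,1]
    if n=="wrist":
        p,R=pose;M=m["mount"];d=R@M[:3,:3]@d;c=R@M[:3,3]+p
    else:
        d=m["R"].T@d;c=-m["R"].T@m["t"]
    return c+d*(z-c[2])/d[2]
def proj(n,X,pose=None):
    m=env.camera_model(n);X=np.asarray(X,float)
    if n=="wrist":
        p,R=pose;M=m["mount"];x=M[:3,:3].T@(R.T@(X-p)-M[:3,3])
    else: x=m["R"]@X+m["t"]
    x=m["camera_matrix"]@x;return x[:2]/x[2]
def tri(u1,v1,u2,v2):
    A=[];b=[]
    for n,u,v in(("top",u1,v1),("side",u2,v2)):
        m=env.camera_model(n);P=m["camera_matrix"]@np.c_[m["R"],m["t"]]
        for c,i in((u,0),(v,1)):
            r=c*P[2]-P[i];A.append(r[:3]);b.append(-r[3])
    return np.linalg.lstsq(np.array(A),np.array(b),rcond=None)[0]
E
python3 - <<'E'
from h import *
z=lambda u,v,h:ray("top",210+(u+.5)/4-.5,160+(v+.5)/4-.5,h).round(4)
for k,a in dict(collar=(270,344,.222),collar2=(268,343,.231),carr=(274,341,.235),b1=(240,295,.265),b2=(290,388,.265),post=(182,147,.264),piv=(268,228,.232),scoopEnd=(118,270,0.01),hop=(480,155,.132),lid=(215,68,.028),f1=(100,330,0.02),f2=(170,505,0.02),br=(435,385,.0)).items(): print(k,z(*a))
print(tri(210+182/4,160+147/4,270+118/4,180+75/4))
E
```

```text
collar [0.4589 0.1506 0.222 ]
collar2 [0.4593 0.1511 0.231 ]
carr [0.4602 0.1473 0.235 ]
b1 [0.4856 0.164  0.265 ]
b2 [0.4328 0.1363 0.265 ]
post [0.571  0.1967 0.264 ]
piv [0.5264 0.1504 0.232 ]
scoopEnd [0.5193 0.2733 0.01  ]
hop [0.5801 0.0207 0.132 ]
lid [0.6594 0.2025 0.028 ]
f1 [0.4771 0.2841 0.02  ]
f2 [0.3563 0.2356 0.02  ]
br [0.4339 0.0514 0.    ]
[0.57139828 0.19661622 0.2611596 ]
```

Call:
servo_tool:
  rows: [1,0.0083,0.0247,0.0066,0,0,6.97,1,0.0083,0.0247,0.0066,0,0,6.97,1,0.0083,0.0247,0.0066,0,0,6.97,1,0.0083,0.0247,0.0066,0,0,6.97,1,0.0083,0.0247,0.0066,0,0,6.97,1,0.0083,0.0247,0.0066,0,0,6.97,1,0.0083,0.0247,0.0066,0,0,6.97,1,0.0083,0.0247,0.0066,0,0,6.97,1,0.0083,0.0247,0.0066,0,0,6.97,1,0.0083,0.0247,0.0066,0,0,6.97]

```text
time_s: 0.93
position: [0.3276, -0.2443, 0.2974]
tool_rot: [[0.112, -0.0, 0.994], [-0.994, 0.0, 0.112], [-0.0, -1.0, -0.0]]
ft_force: [0.6, -0.2, -0.4]
grip_width: 0.0852
```

Call:
servo_tool:
  rows: [1,0.0083,0.0247,0.0066,0,0,6.97,1,0.0083,0.0247,0.0066,0,0,6.97,1,0.0083,0.0247,0.0066,0,0,6.97,1,0.0083,0.0247,0.0066,0,0,6.97,1,0.0083,0.0247,0.0066,0,0,6.97,1,0.0083,0.0247,0.0066,0,0,6.97,1,0.0083,0.0247,0.0066,0,0,6.97,1,0.0083,0.0247,0.0066,0,0,6.97,1,0.0083,0.0247,0.0066,0,0,6.97,1,0.0083,0.0247,0.0066,0,0,6.97]

```text
time_s: 1.77
position: [0.4106, 0.0028, 0.3635]
tool_rot: [[0.971, -0.0, 0.239], [-0.239, 0.0, 0.971], [-0.0, -1.0, 0.0]]
ft_force: [-0.3, -0.3, 0.4]
grip_width: 0.0853
```

Call:
servo_tool:
  rows: [1,0.0083,0.0247,0.0066,0,0,6.97,1,0.0083,0.0247,0.0066,0,0,6.97,1,0.0083,0.0247,0.0066,0,0,6.97,1,0.0083,0.0247,0.0066,0,0,6.97,1,0.0083,0.0247,0.0066,0,0,6.97,1,0.0083,0.0247,0.0066,0,0,6.97,1,0,0,0,0,0,0,1,0,0,0,0,0,0,1,0,0,0,0,0,0]

```text
time_s: 2.52
position: [0.4601, 0.1493, 0.4025]
tool_rot: [[0.887, -0.001, -0.462], [0.462, -0.0, 0.887], [-0.001, -1.0, 0.0]]
ft_force: [-0.4, -0.6, -0.5]
grip_width: 0.0854
```

```bash
python3 - <<'E'
from h import *
import cv2
s=env.observe();print({k:np.round(s[k],4) for k in s if k!='joint_efforts'})
np.savez("w1.npz",p=s["position"],R=s["tool_rot"])
cv2.imwrite("pics/w1.png",env.get_image("wrist")[:,:,::-1])
E
```

```text
{'time_s': np.float64(2.5167), 'q': array([ 3.921700e+00,  1.115910e+01,  6.202190e+01, -1.480000e-02,
        1.068803e+02, -1.136203e+02]), 'qvel': array([-1.1005, -0.5305,  0.366 , -0.1253,  0.0272, -0.1982]), 'position': array([0.4601, 0.1493, 0.4025]), 'tool_rot': array([[ 8.867e-01, -1.000e-03, -4.623e-01],
       [ 4.623e-01, -3.000e-04,  8.867e-01],
       [-1.100e-03, -1.000e+00,  2.000e-04]]), 'ft_force': array([-0.3752, -0.5785, -0.515 ]), 'wrist_torque': array([-0.0285, -0.0209,  0.0664]), 'grip_width': np.float64(0.0854)}
```

View pics/w1.png

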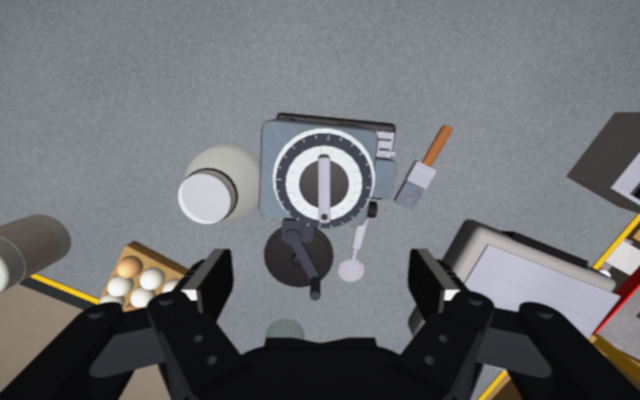

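```bash
python3 - <<'E'
import cv2
a=cv2.imread("pics/w1.png")[110:310,240:440];cv2.imwrite("pics/w1z.png",cv2.resize(a,(600,600),interpolation=cv2.INTER_CUBIC))
E
```

```text
(no output)
```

View pics/w1z.png

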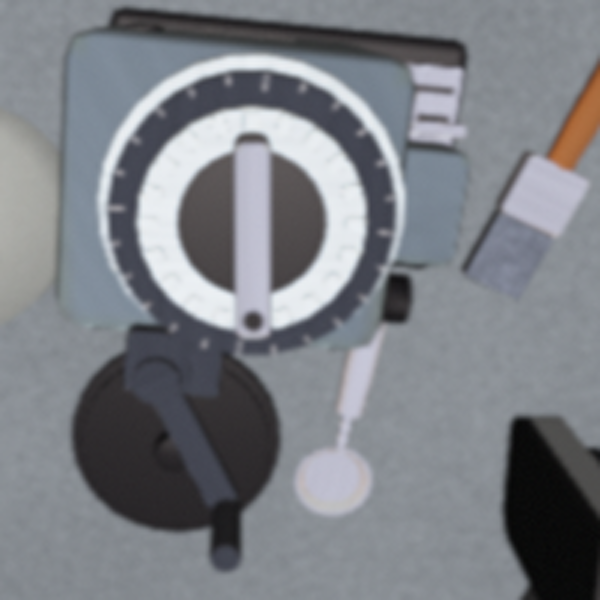

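```bash
python3 - <<'E'
from h import *
d=np.load("w1.npz");po=(d["p"],d["R"])
z=lambda u,v,h:ray("wrist",240+(u+.5)/3-.5,110+(v+.5)/3-.5,h,po).round(4)
R={}
for k,a in dict(carr=(252,221,.235),coll=(252,213,.231),b1=(252.5,143,.265),b2=(253.5,336,.265),bl=(235,240,.265),br=(271,240,.265),post=(226,557,.264),piv=(161,383,.232)).items(): R[k]=z(*a);print(k,R[k])
v=R['b2']-R['b1'];print("bar",(R['b1']+R['b2'])/2,np.degrees(np.arctan2(v[1],v[0])),np.linalg.norm(v))
v=R['post']-R['piv'];print(np.degrees(np.arctan2(v[1],v[0])),np.hypot(*v[:2]))
E
```

```text
carr [0.4589 0.1528 0.235 ]
coll [0.4571 0.1519 0.231 ]
b1 [0.4305 0.1376 0.265 ]
b2 [0.4876 0.1681 0.265 ]
bl [0.461  0.1473 0.265 ]
br [0.4556 0.1577 0.265 ]
post [0.5682 0.1993 0.264 ]
piv [0.5315 0.1519 0.232 ]
bar [0.45905 0.15285 0.265  ] 28.108931315907647 0.06473530721329743
52.25075670193137 0.059947059977950586
```

Call:
servo_tool:
  rows: [1,-0.001,0.0027,-0.025,0,0,0.5,1,0,0,-0.03,0,0,0,1,0,0,-0.03,0,0,0,1,0,0,-0.03,0,0,0,1,0,0,-0.025,0,0,0,1,0,0,-0.018,0,0,0,1,0,0,0,0,0,0,1,0,0,0,0,0,0]

```text
time_s: 3.23
position: [0.4592, 0.1516, 0.2451]
tool_rot: [[0.883, -0.001, -0.47], [0.47, -0.0, 0.883], [-0.001, -1.0, 0.0]]
ft_force: [-0.6, -0.1, -0.0]
grip_width: 0.0856
```

Call:
servo_tool:
  rows: [0.4,0,0,0,0,0,0,0.3,0,0,0,0,0,0,0,0,0,0,0,0,0,0,0,0,0,0,0,0,0,0,0,0,0,0,0,0,0,0,0,0,0,0,0,0,0,0,0,0]
  force: 30

```text
$.rows: bad value
```

```bash
cat > st.py <<'E'
from h import *
s=env.observe();R=s["tool_rot"];print(round(s["time_s"],2),"yaw",round(np.degrees(np.arctan2(R[1,2],R[0,2])),2),"p",s["position"].round(4),"F",s["ft_force"].round(2),"T",s["wrist_torque"].round(3),"q6",s["q"][5].round(2),"w",round(s["grip_width"],4))
E
python3 st.py
```

```text
3.23 yaw 118.02 p [0.4592 0.1516 0.2451] F [-0.64 -0.1  -0.01] T [-0.001 -0.015 -0.005] q6 -113.81 w 0.0856
```

Call:
servo_tool:
  rows: [0.4,0,0,0,0,0,0,0.25,0,0,0,0,0,0,0,0,0,0,0,0,0,0,0,0,0,0,0,0,0,0,0,0,0,0,0,0,0,0,0,0,0,0,0,0,0,0,0,0,0,0,0,0,0,0,0,0]
  force: 30

```text
time_s: 3.9
position: [0.4593, 0.1526, 0.2453]
tool_rot: [[0.882, 0.0, -0.471], [0.471, 0.001, 0.882], [0.001, -1.0, 0.0]]
ft_force: [-1.0, 2.1, 3.7]
grip_width: 0.0113
```

```bash
python3 st.py
```

```text
3.9 yaw 118.13 p [0.4593 0.1526 0.2453] F [-0.95  2.08  3.68] T [ 0.4    0.32  -0.053] q6 -113.83 w 0.0113
```

Call:
servo_tool:
  rows: [0,0,0,0,0,0,0,0,0,0,0,0,0,-3,0,0,0,0,0,0,-5,0,0,0,0,0,0,-5,0,0,0,0,0,0,-5,0,0,0,0,0,0,-2,0,0,0,0,0,0,0]
  force: 60

```text
time_s: 4.48
position: [0.4592, 0.1528, 0.2453]
tool_rot: [[0.99, 0.0, -0.14], [0.14, 0.001, 0.99], [0.0, -1.0, 0.001]]
ft_force: [-2.1, 3.2, 6.0]
grip_width: 0.0109
```

```bash
python3 st.py
```

```text
4.48 yaw 98.03 p [0.4592 0.1528 0.2453] F [-2.1   3.19  5.96] T [ 0.616  0.447 -0.021] q6 -93.72 w 0.0109
```

Call:
servo_tool:
  rows: [0,0,0,0,0,0,-4,0,0,0,0,0,0,-6,0,0,0,0,0,0,-6,0,0,0,0,0,0,-6,0,0,0,0,0,0,-4]

```text
time_s: 4.9
position: [0.4592, 0.153, 0.2452]
tool_rot: [[0.95, 0.0, 0.311], [-0.311, 0.002, 0.95], [-0.0, -1.0, 0.002]]
ft_force: [-2.0, 4.3, 4.9]
grip_width: 0.0108
```

```bash
python3 st.py
```

```text
4.9 yaw 71.85 p [0.4592 0.153  0.2452] F [-1.99  4.3   4.86] T [0.969 0.457 0.101] q6 -67.54 w 0.0108
```

Call:
servo_tool:
  rows: [0,0,0,0,0,0,-4,0,0,0,0,0,0,-4,0,0,0,0,0,0,-4]

```text
time_s: 5.15
position: [0.4592, 0.1532, 0.2452]
tool_rot: [[0.866, 0.0, 0.501], [-0.501, 0.002, 0.866], [-0.001, -1.0, 0.002]]
ft_force: [-2.1, 5.2, 4.5]
grip_width: 0.0105
```

```bash
python3 st.py
```

```text
5.15 yaw 59.96 p [0.4592 0.1532 0.2452] F [-2.12  5.2   4.49] T [1.118 0.402 0.085] q6 -55.64 w 0.0105
```

Call:
servo_tool:
  rows: [0,-0.0003,0.0012,0,0,0,-4,0,0,0,0,0,0,-4]

```text
time_s: 5.32
position: [0.4592, 0.1537, 0.2452]
tool_rot: [[0.787, 0.001, 0.616], [-0.616, 0.0, 0.787], [0.001, -1.0, 0.001]]
ft_force: [-0.2, 2.1, 3.3]
grip_width: 0.0103
```

```bash
python3 st.py
```

```text
5.32 yaw 51.95 p [0.4592 0.1537 0.2452] F [-0.21  2.08  3.25] T [0.367 0.178 0.087] q6 -47.49 w 0.0103
```

Call:
servo_tool:
  rows: [0,0,0,0,0,0,-4,0,0,0,0,0,0,-4]

```text
time_s: 5.48
position: [0.4592, 0.1537, 0.2451]
tool_rot: [[0.694, 0.001, 0.72], [-0.72, 0.001, 0.694], [0.0, -1.0, 0.001]]
ft_force: [-0.9, 2.6, 3.9]
grip_width: 0.0106
```

```bash
python3 st.py
```

```text
5.48 yaw 43.94 p [0.4592 0.1537 0.2451] F [-0.85  2.65  3.87] T [0.564 0.102 0.07 ] q6 -39.49 w 0.0106
```

Call:
servo_tool:
  rows: [0,0,0,0,0,0,-4,0,0,0,0,0,0,-4]

```text
time_s: 5.65
position: [0.4593, 0.1538, 0.2451]
tool_rot: [[0.587, 0.001, 0.81], [-0.81, 0.001, 0.587], [-0.0, -1.0, 0.001]]
ft_force: [-0.9, 2.6, 3.3]
grip_width: 0.0104
```

```bash
python3 st.py
```

```text
5.65 yaw 35.94 p [0.4593 0.1538 0.2451] F [-0.87  2.57  3.27] T [0.576 0.021 0.063] q6 -31.49 w 0.0104
```

Call:
servo_tool:
  rows: [0,0,0,0,0,0,-4,0,0,0,0,0,0,-4]

```text
time_s: 5.82
position: [0.4594, 0.1538, 0.2451]
tool_rot: [[0.469, 0.001, 0.883], [-0.883, 0.001, 0.469], [-0.0, -1.0, 0.001]]
ft_force: [0.0, 2.8, 2.8]
grip_width: 0.0107
```

```bash
python3 st.py
```

```text
5.82 yaw 27.94 p [0.4594 0.1538 0.2451] F [0.05 2.83 2.76] T [ 0.685 -0.031  0.066] q6 -23.49 w 0.0107
```

Call:
servo_tool:
  rows: [0,0,0,0,0,0,-4,0,0,0,0,0,0,-4]

```text
time_s: 5.98
position: [0.4594, 0.1539, 0.2451]
tool_rot: [[0.341, 0.001, 0.94], [-0.94, 0.001, 0.341], [-0.001, -1.0, 0.001]]
ft_force: [0.9, 2.7, 2.0]
grip_width: 0.0107
```

```bash
python3 st.py
```

```text
5.98 yaw 19.94 p [0.4594 0.1539 0.2451] F [0.89 2.71 1.99] T [ 0.733 -0.152  0.052] q6 -15.49 w 0.0107
```

Call:
servo_tool:
  rows: [0,0,0,0,0,0,-4,0,0,0,0,0,0,-4]

```text
time_s: 6.15
position: [0.4595, 0.1539, 0.2451]
tool_rot: [[0.207, 0.001, 0.978], [-0.978, 0.001, 0.207], [-0.001, -1.0, 0.002]]
ft_force: [1.8, 3.5, 0.9]
grip_width: 0.0108
```

```bash
python3 st.py
```

```text
6.15 yaw 11.95 p [0.4595 0.1539 0.2451] F [1.78 3.46 0.94] T [ 0.723 -0.288  0.032] q6 -7.5 w 0.0108
```

Call:
servo_tool:
  rows: [0,0,0,0,0,0,-4,0,0,0,0,0,0,-4]

```text
time_s: 6.32
position: [0.4596, 0.154, 0.2451]
tool_rot: [[0.069, 0.002, 0.998], [-0.998, 0.001, 0.069], [-0.001, -1.0, 0.002]]
ft_force: [0.6, 3.4, 1.7]
grip_width: 0.0103
```

```bash
python3 st.py
```

```text
6.32 yaw 3.95 p [0.4596 0.154  0.2451] F [0.61 3.38 1.72] T [ 0.841 -0.319  0.19 ] q6 0.5 w 0.0103
```

Call:
servo_tool:
  rows: [0,0,0,0,0,0,-1,0,0,0,0,0,0,-1]

```text
time_s: 6.48
position: [0.4596, 0.1539, 0.245]
tool_rot: [[0.038, 0.001, 0.999], [-0.999, 0.001, 0.038], [-0.001, -1.0, 0.001]]
ft_force: [2.6, 4.3, 1.2]
grip_width: 0.0106
```

```bash
python3 st.py
```

```text
6.48 yaw 2.17 p [0.4596 0.1539 0.245 ] F [2.65 4.3  1.16] T [ 0.925 -0.472  0.243] q6 2.28 w 0.0106
```

Call:
servo_tool:
  rows: [0,0,0,0,0,0,-1,0,0,0,0,0,0,-1]

```text
time_s: 6.65
position: [0.4596, 0.1539, 0.2451]
tool_rot: [[0.003, 0.002, 1.0], [-1.0, 0.001, 0.003], [-0.001, -1.0, 0.002]]
ft_force: [2.4, 4.9, 0.8]
grip_width: 0.0103
```

```bash
python3 st.py
```

```text
6.65 yaw 0.18 p [0.4596 0.1539 0.2451] F [2.45 4.89 0.79] T [ 0.929 -0.569  0.245] q6 4.27 w 0.0103
```

Call:
servo_tool:
  rows: [0,0,0,0,0,0,-1,0,0,0,0,0,0,-1]

```text
time_s: 6.82
position: [0.4596, 0.1539, 0.2451]
tool_rot: [[-0.032, 0.002, 0.999], [-0.999, 0.001, -0.032], [-0.001, -1.0, 0.002]]
ft_force: [3.1, 4.8, 0.7]
grip_width: 0.0108
```

```bash
python3 st.py
```

```text
6.82 yaw -1.82 p [0.4596 0.1539 0.2451] F [3.1  4.79 0.72] T [ 1.03  -0.525  0.245] q6 6.27 w 0.0108
```

Call:
servo_tool:
  rows: [0,0.0005,0.001,0,0,0,-1,0,0,0,0,0,0,-1,0,0,0,0,0,0,0]

```text
time_s: 7.07
position: [0.4598, 0.1543, 0.245]
tool_rot: [[-0.068, 0.001, 0.998], [-0.998, -0.001, -0.068], [0.0, -1.0, 0.001]]
ft_force: [1.9, 1.2, 2.3]
grip_width: 0.0105
```

```bash
python3 st.py
```

```text
7.07 yaw -3.89 p [0.4598 0.1543 0.245 ] F [1.91 1.21 2.28] T [ 0.192 -0.361  0.259] q6 8.45 w 0.0105
```

Call:
servo_tool:
  rows: [0,0,0,0,0,0,-1,0,0,0,0,0,0,-1,0,0,0,0,0,0,0]

```text
time_s: 7.32
position: [0.4598, 0.1543, 0.245]
tool_rot: [[-0.104, 0.001, 0.995], [-0.995, -0.0, -0.104], [0.0, -1.0, 0.001]]
ft_force: [2.2, 0.9, 2.4]
grip_width: 0.0105
```

```bash
python3 st.py
```

```text
7.32 yaw -5.94 p [0.4598 0.1543 0.245 ] F [2.17 0.87 2.36] T [ 0.11  -0.523  0.307] q6 10.49 w 0.0105
```

Call:
servo_tool:
  rows: [0,0,0,0,0,0,0]

```text
time_s: 7.4
position: [0.4597, 0.1543, 0.245]
tool_rot: [[-0.102, 0.001, 0.995], [-0.995, -0.0, -0.102], [0.0, -1.0, 0.001]]
ft_force: [3.2, -0.1, 3.2]
grip_width: 0.0107
```

```bash
python3 st.py
```

```text
7.4 yaw -5.88 p [0.4597 0.1543 0.245 ] F [ 3.22 -0.08  3.23] T [ 0.045 -0.546  0.343] q6 10.42 w 0.0107
```

Call:
servo_tool:
  rows: [0,0,0,0,0,0,0]

```text
time_s: 7.48
position: [0.4597, 0.1544, 0.245]
tool_rot: [[-0.102, 0.001, 0.995], [-0.995, -0.0, -0.102], [0.0, -1.0, 0.001]]
ft_force: [3.0, -0.2, 3.0]
grip_width: 0.0105
```

```bash
python3 st.py
```

```text
7.48 yaw -5.87 p [0.4597 0.1544 0.245 ] F [ 2.97 -0.23  2.95] T [ 0.008 -0.579  0.331] q6 10.42 w 0.0105
```

Call:
servo_tool:
  rows: [0,0,0,0,0,0,4,0,0,0,0,0,0,4,0,0,0,0,0,0,4,0,0,0,0,0,0,5,0,0,0,0,0,0,0,0,0,0,0,0,0,-1,0,0,0,0,0,0,-1]

```text
time_s: 8.07
position: [0.4596, 0.1544, 0.245]
tool_rot: [[0.154, 0.0, 0.988], [-0.988, -0.0, 0.154], [0.0, -1.0, 0.0]]
ft_force: [1.3, -0.2, 4.2]
grip_width: 0.0107
```

```bash
python3 st.py
```

```text
8.07 yaw 8.88 p [0.4596 0.1544 0.245 ] F [ 1.31 -0.2   4.24] T [-0.085 -0.277  0.083] q6 -4.33 w 0.0107
```

Call:
servo_tool:
  rows: [0,0,0,0,0,0,-0.5,0,0,0,0,0,0,-0.5]

```text
time_s: 8.23
position: [0.4596, 0.1544, 0.245]
tool_rot: [[0.139, 0.0, 0.99], [-0.99, -0.0, 0.139], [0.0, -1.0, 0.0]]
ft_force: [1.7, -1.0, 3.8]
grip_width: 0.0109
```

```bash
python3 st.py
```

```text
8.23 yaw 8.0 p [0.4596 0.1544 0.245 ] F [ 1.67 -0.95  3.77] T [-0.173 -0.338  0.103] q6 -3.45 w 0.0109
```

Call:
servo_tool:
  rows: [0,0,0,0,0,0,-0.5,0,0,0,0,0,0,-0.5]

```text
time_s: 8.4
position: [0.4596, 0.1544, 0.245]
tool_rot: [[0.123, 0.0, 0.992], [-0.992, -0.0, 0.123], [0.0, -1.0, 0.0]]
ft_force: [2.1, -1.6, 3.9]
grip_width: 0.0108
```

```bash
python3 st.py
```

```text
8.4 yaw 7.04 p [0.4596 0.1544 0.245 ] F [ 2.05 -1.57  3.86] T [-0.181 -0.284  0.049] q6 -2.49 w 0.0108
```

Call:
servo_tool:
  rows: [0,0,0,0,0,0,-0.5,0,0,0,0,0,0,-0.5]

```text
time_s: 8.57
position: [0.4596, 0.1544, 0.245]
tool_rot: [[0.106, 0.0, 0.994], [-0.994, -0.0, 0.106], [0.0, -1.0, 0.0]]
ft_force: [1.8, -0.7, 4.9]
grip_width: 0.0107
```

```bash
python3 st.py
```

```text
8.57 yaw 6.07 p [0.4596 0.1544 0.245 ] F [ 1.84 -0.75  4.89] T [-0.175 -0.277  0.128] q6 -1.51 w 0.0107
```

Call:
servo_tool:
  rows: [0,0,0,0,0,0,-0.5,0,0,0,0,0,0,-0.5]

```text
time_s: 8.73
position: [0.4596, 0.1545, 0.245]
tool_rot: [[0.088, 0.0, 0.996], [-0.996, -0.0, 0.088], [0.0, -1.0, 0.0]]
ft_force: [2.2, -0.8, 4.6]
grip_width: 0.0104
```

```bash
python3 st.py
```

```text
8.73 yaw 5.07 p [0.4596 0.1545 0.245 ] F [ 2.22 -0.77  4.61] T [-0.241 -0.331  0.192] q6 -0.52 w 0.0104
```

Call:
servo_tool:
  rows: [0,0,0,0,0,0,-0.5,0,0,0,0,0,0,-0.5]

```text
time_s: 8.9
position: [0.4596, 0.1544, 0.245]
tool_rot: [[0.071, 0.0, 0.997], [-0.997, -0.0, 0.071], [0.0, -1.0, 0.0]]
ft_force: [1.8, -1.0, 4.6]
grip_width: 0.0105
```

```bash
python3 st.py
```

```text
8.9 yaw 4.07 p [0.4596 0.1544 0.245 ] F [ 1.82 -1.03  4.56] T [-0.199 -0.303  0.166] q6 0.48 w 0.0105
```

Call:
servo_tool:
  rows: [0,0,0,0,0,0,-0.5,0,0,0,0,0,0,-0.5]

```text
time_s: 9.07
position: [0.4596, 0.1544, 0.245]
tool_rot: [[0.054, 0.0, 0.999], [-0.999, -0.0, 0.054], [0.0, -1.0, 0.0]]
ft_force: [1.2, -1.3, 5.2]
grip_width: 0.0107
```

```bash
python3 st.py
```

```text
9.07 yaw 3.07 p [0.4596 0.1544 0.245 ] F [ 1.15 -1.34  5.24] T [-0.251 -0.382  0.203] q6 1.48 w 0.0107
```

Call:
servo_tool:
  rows: [0,0,0,0,0,0,-0.5,0,0,0,0,0,0,-0.5]

```text
time_s: 9.23
position: [0.4597, 0.1544, 0.245]
tool_rot: [[0.036, 0.0, 0.999], [-0.999, -0.0, 0.036], [0.0, -1.0, 0.0]]
ft_force: [2.2, -0.7, 4.7]
grip_width: 0.0108
```

```bash
python3 st.py
```

```text
9.23 yaw 2.07 p [0.4597 0.1544 0.245 ] F [ 2.19 -0.69  4.75] T [-0.243 -0.396  0.202] q6 2.48 w 0.0108
```

Call:
servo_tool:
  rows: [0,0,0,0,0,0,-0.5,0,0,0,0,0,0,-0.5]

```text
time_s: 9.4
position: [0.4597, 0.1545, 0.245]
tool_rot: [[0.019, 0.0, 1.0], [-1.0, -0.0, 0.019], [0.0, -1.0, 0.0]]
ft_force: [1.6, -1.2, 5.1]
grip_width: 0.0104
```

```bash
python3 st.py
```

```text
9.4 yaw 1.08 p [0.4597 0.1545 0.245 ] F [ 1.63 -1.25  5.09] T [-0.214 -0.367  0.237] q6 3.48 w 0.0104
```

Call:
servo_tool:
  rows: [0,0,0,0,0,0,4,0,0,0,0,0,0,6,0,0,0,0,0,0,6,0,0,0,0,0,0,6,0,0,0,0,0,0,6,0,0,0,0,0,0,6,0,0,0,0,0,0,6,0,0,0,0,0,0,6,0,0,0,0,0,0,6,0,0,0,0,0,0,6]

```text
time_s: 10.23
position: [0.4591, 0.1541, 0.2451]
tool_rot: [[0.86, -0.001, 0.51], [-0.51, -0.001, 0.86], [-0.0, -1.0, -0.001]]
ft_force: [-1.2, -3.2, 7.1]
grip_width: 0.011
```

Call:
servo_tool:
  rows: [0,0,0,0,0,0,6,0,0,0,0,0,0,6,0,0,0,0,0,0,6,0,0,0,0,0,0,6,0,0,0,0,0,0,6,0,0,0,0,0,0,4,0,0,0,0,0,0,2.5,0,0,0,0,0,0,0,0,0,0,0,0,0,0,0,0,0,0,0,0,0]

```text
time_s: 11.07
position: [0.4591, 0.1536, 0.2452]
tool_rot: [[0.995, -0.001, -0.097], [0.097, -0.002, 0.995], [-0.001, -1.0, -0.002]]
ft_force: [-1.5, -6.2, 8.3]
grip_width: 0.0106
```

```bash
python3 st.py
```

```text
11.07 yaw 95.57 p [0.4591 0.1536 0.2452] F [-1.47 -6.22  8.29] T [-1.178  0.26   0.052] q6 -91.03 w 0.0106
```

Call:
servo_tool:
  rows: [0,0.0003,-0.0013,0.0003,0,0,0,0,0,0,0,0,0,0,0,0,0,0,0,0,0]
  force: 20

```text
time_s: 11.32
position: [0.4592, 0.1532, 0.2452]
tool_rot: [[0.995, -0.002, -0.097], [0.097, -0.0, 0.995], [-0.002, -1.0, 0.0]]
ft_force: [-1.7, -0.9, 7.3]
grip_width: 0.0105
```

```bash
python3 st.py
```

```text
11.32 yaw 95.58 p [0.4592 0.1532 0.2452] F [-1.74 -0.9   7.28] T [-0.287  0.279 -0.039] q6 -91.19 w 0.0105
```

Call:
servo_tool:
  rows: [0.3,0,0,0,0,0,0,0.45,0,0,0,0,0,0,0.45,0,0,0,0,0,0,0.45,0,0,0,0,0,0,0.45,0,0,0,0,0,0]

```text
time_s: 11.73
position: [0.4597, 0.1532, 0.2449]
tool_rot: [[0.995, -0.001, -0.098], [0.098, 0.0, 0.995], [-0.001, -1.0, 0.0]]
ft_force: [-0.0, -0.2, 0.2]
grip_width: 0.0383
```

```bash
python3 st.py
```

```text
11.73 yaw 95.62 p [0.4597 0.1532 0.2449] F [-0.01 -0.23  0.19] T [-0.029  0.016 -0.011] q6 -91.22 w 0.0383
```

Call:
servo_tool:
  rows: [0.45,0,0,0.01,0,0,0,0.45,0,0,0.025,0,0,0,0.45,0,0,0.035,0,0,0,0.45,0,0,0.035,0,0,0,0.45,0,0,0.035,0,0,0,0.45,0,0,0.015,0,0,0,0.45,0,0,0,0,0,0,0.45,0,0,0,0,0,0]

```text
time_s: 12.4
position: [0.4599, 0.1532, 0.4001]
tool_rot: [[0.995, 0.0, -0.098], [0.098, 0.0, 0.995], [0.0, -1.0, 0.0]]
ft_force: [-0.4, -0.1, -0.0]
grip_width: 0.0384
```

```bash
python3 - <<'E'
from h import *
import cv2
s=env.observe()
np.savez("w2.npz",p=s["position"],R=s["tool_rot"]);print(s["position"],s["q"])
i=env.get_image("wrist")[:,:,::-1]
cv2.imwrite("pics/w2.png",i)
a=i[110:310,220:420];cv2.imwrite("pics/w2z.png",cv2.resize(a,(600,600),interpolation=cv2.INTER_CUBIC))
E
```

```text
[0.45989145 0.15320447 0.40006288] [ 4.39518959e+00  1.12265118e+01  6.23101555e+01  2.31997144e-03
  1.06440015e+02 -9.12249938e+01]
```

View pics/w2z.png

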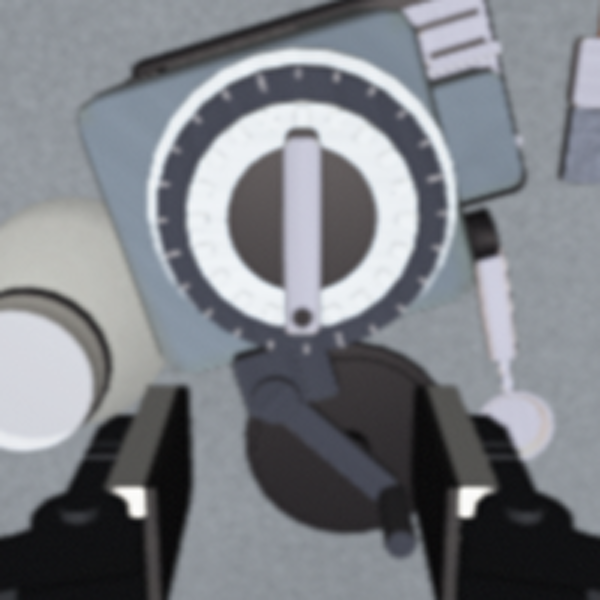

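```bash
python3 - <<'E'
from h import *
d=np.load("w2.npz");po=(d["p"],d["R"])
z=lambda u,v,h:ray("wrist",220+(u+.5)/3-.5,110+(v+.5)/3-.5,h,po).round(4)
R={}
for k,a in dict(b1=(303,137,.265),b2=(302,334,.265),post=(401,544,.264),piv=(275,398,.232)).items(): R[k]=z(*a);print(k,R[k])
v=R['b2']-R['b1'];print("bar",(R['b1']+R['b2'])/2,np.degrees(np.arctan2(v[1],v[0])),np.linalg.norm(v))
v=R['post']-R['piv'];a=np.arctan2(v[1],v[0]);print(np.degrees(a),np.hypot(*v[:2]))
c=R['piv'][:2]
for t in np.radians([40,52,65,80,95,105,115,122]): print(np.degrees(t).round(),c+.062*np.array([np.cos(t),np.sin(t)]), "push tcp", c+.062*np.array([np.cos(t),np.sin(t)])-0.016*np.array([-np.sin(t),np.cos(t)]))
E
```

```text
b1 [0.4265 0.15   0.265 ]
b2 [0.4916 0.1562 0.265 ]
post [0.5683 0.1995 0.264 ]
piv [0.5306 0.1498 0.232 ]
bar [0.45905 0.1531  0.265  ] 5.440332031005517 0.06539457164015984
52.817816811816215 0.062380926572150296
40.0 [0.57809476 0.18965283] push tcp [0.58837936 0.17739612]
52.0 [0.56877101 0.19865667] push tcp [0.58137918 0.18880608]
65.0 [0.55680233 0.20599108] push tcp [0.57130326 0.19922919]
80.0 [0.54136619 0.21085808] push tcp [0.55712311 0.20807971]
95.0 [0.52519634 0.21156407] push tcp [0.54113546 0.21295856]
105.0 [0.51455322 0.2096874 ] push tcp [0.53000803 0.21382851]
115.0 [0.50439767 0.20599108] push tcp [0.51889859 0.21275297]
122.0 [0.49774501 0.20237898] push tcp [0.51131378 0.21085769]
```

Call:
servo_tool:
  rows: [0.6,0.0057,0.0024,0,0,0,-6.98,0.6,0.0057,0.0024,0,0,0,-6.98,0.6,0.0057,0.0024,0,0,0,-6.98,0.6,0.0057,0.0024,0,0,0,-6.98,0.6,0.0057,0.0024,0,0,0,-6.98,0.6,0.0057,0.0024,0,0,0,-6.98,0.6,0.0057,0.0024,0,0,0,-6.98,0.6,0.0057,0.0024,0,0,0,-6.98,0.6,0.0057,0.0024,0,0,0,-6.98,0.6,0.0057,0.0024,0,0,0,-6.98]

```text
time_s: 13.28
position: [0.5169, 0.1773, 0.3984]
tool_rot: [[0.43, -0.004, 0.903], [-0.903, -0.0, 0.43], [-0.001, -1.0, -0.003]]
ft_force: [-0.3, 0.3, 0.3]
grip_width: 0.0515
```

Call:
servo_tool:
  rows: [0.6,0.0057,0.0024,0,0,0,-6.98,0.6,0.0057,0.0024,0,0,0,-6.98,0.6,0.0057,0.0024,0,0,0,-6.98,0.6,0.0057,0.0024,0,0,0,-6.98,0.6,0.0057,0.0024,0,0,0,-6.98,0.6,0.0057,0.0024,0,0,0,-6.98,0.6,0.0057,0.0024,0,0,0,-6.98,0.6,0.0057,0.0024,0,0,0,-6.98,0.6,0.0057,0.0024,0,0,0,-6.98,0.6,0,0,0,0,0,0]

```text
time_s: 14.12
position: [0.5688, 0.199, 0.3978]
tool_rot: [[-0.605, -0.004, 0.796], [-0.796, -0.0, -0.605], [0.003, -1.0, -0.003]]
ft_force: [0.2, -0.3, -1.8]
grip_width: 0.0514
```

```bash
python3 st.py; python3 - <<'E'
from h import *
import cv2
s=env.observe()
print(proj("wrist",[.5685,.199,.264],(s["position"],s["tool_rot"])))
i=env.get_image("wrist")[:,:,::-1]
cv2.imwrite("pics/w3.png",i)
E
```

```text
14.12 yaw -37.24 p [0.5688 0.199  0.3978] F [ 0.23 -0.33 -1.82] T [-0.029  0.02   0.035] q6 45.28 w 0.0514
[320.45783733 188.98133524]
```

View pics/w3.png

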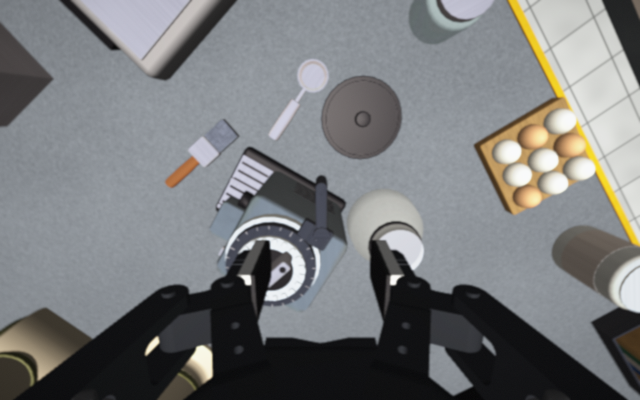

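```bash
python3 - <<'E'
import cv2
i=cv2.imread("pics/w3.png")
a=i[150:250,270:370];cv2.imwrite("pics/w3z.png",cv2.resize(a,(600,600),interpolation=cv2.INTER_CUBIC))
E
```

```text
(no output)
```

View pics/w3z.png

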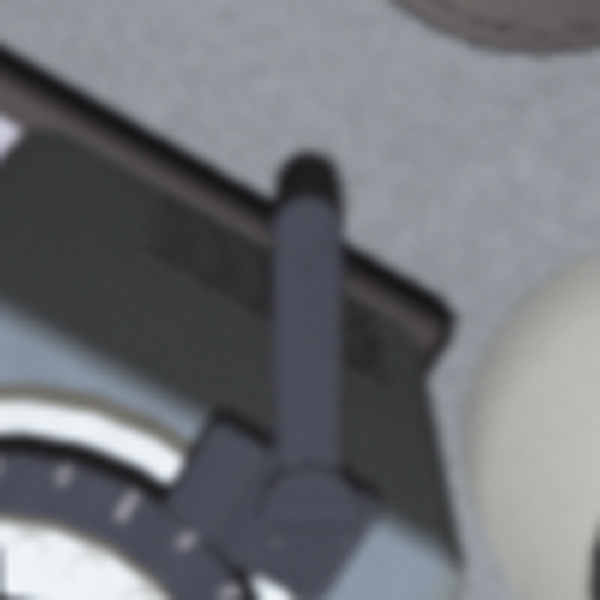

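Call:
servo_tool:
  rows: [0.6,0,0,-0.02,0,0,0,0.6,0,0,-0.03,0,0,0,0.6,0,0,-0.03,0,0,0,0.6,0,0,-0.03,0,0,0,0.6,0,0,-0.025,0,0,0,0.6,0,0,-0.02,0,0,0,0.6,0,0,0,0,0,0,0.6,0,0,0,0,0,0]

```text
time_s: 14.83
position: [0.5676, 0.1986, 0.2448]
tool_rot: [[-0.6, -0.002, 0.8], [-0.8, -0.0, -0.6], [0.002, -1.0, -0.002]]
ft_force: [-0.5, 0.1, 0.9]
grip_width: 0.0512
```

```bash
python3 st.py; python3 - <<'E'
from h import *
import cv2
i=env.get_image("wrist")[:,:,::-1]
cv2.imwrite("pics/w4.png",i)
E
```

```text
14.83 yaw -36.85 p [0.5676 0.1986 0.2448] F [-0.53  0.1   0.89] T [-0.015  0.007 -0.011] q6 44.87 w 0.0512
```

View pics/w4.png

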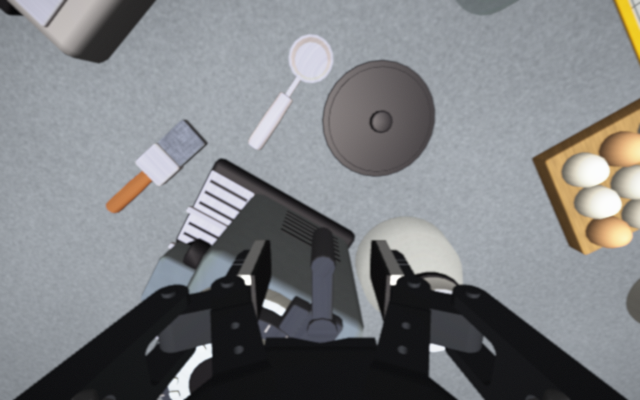

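Call:
servo_tool:
  rows: [0.3,0,0,0,0,0,0,0,0,0,0,0,0,0,0,0,0,0,0,0,0,0,0,0,0,0,0,0,0,0,0,0,0,0,0,0,0,0,0,0,0,0]
  force: 25

```text
time_s: 15.38
position: [0.5684, 0.1989, 0.2461]
tool_rot: [[-0.602, 0.002, 0.799], [-0.799, 0.0, -0.602], [-0.001, -1.0, 0.001]]
ft_force: [-0.3, 0.3, 6.1]
grip_width: 0.0106
```

```bash
python3 st.py; python3 - <<'E'
from h import *
import cv2
c=np.array([.5308,.150]);p=env.observe()["position"][:2]-c
a0=np.degrees(np.arctan2(p[1],p[0]));r=np.hypot(*p);print(a0,r)
P=[c+r*np.array([np.cos(t),np.sin(t)]) for t in np.radians(a0+5*np.arange(16))]
print(np.diff(P,axis=0).round(4))
E
```

```text
15.38 yaw -36.99 p [0.5684 0.1989 0.2461] F [-0.27  0.28  6.11] T [ 0.035  0.035 -0.009] q6 45.02 w 0.0106
52.38610838717188 0.061681962082148635
[[-0.0044  0.0031]
 [-0.0047  0.0027]
 [-0.0049  0.0023]
 [-0.0051  0.0019]
 [-0.0052  0.0014]
 [-0.0053  0.0009]
 [-0.0054  0.0005]
 [-0.0054  0.    ]
 [-0.0054 -0.0005]
 [-0.0053 -0.0009]
 [-0.0052 -0.0014]
 [-0.0051 -0.0018]
 [-0.0049 -0.0023]
 [-0.0047 -0.0027]
 [-0.0044 -0.0031]]
```

Gripped. Swing along the arc with a matching turn.

Call:
servo_tool:
  rows: [0,-0.0044,0.0031,0,0,0,5,0,-0.0047,0.0027,0,0,0,5,0,-0.0049,0.0023,0,0,0,5,0,-0.0051,0.0019,0,0,0,5,0,-0.0052,0.0014,0,0,0,5,0,-0.0053,0.0009,0,0,0,5]

```text
time_s: 15.88
position: [0.5392, 0.2105, 0.2461]
tool_rot: [[-0.118, 0.003, 0.993], [-0.993, -0.001, -0.118], [0.001, -1.0, 0.003]]
ft_force: [2.9, -4.4, 4.5]
grip_width: 0.0107
```

```bash
python3 st.py
```

```text
15.88 yaw -6.78 p [0.5392 0.2105 0.2461] F [ 2.85 -4.38  4.55] T [-0.782 -0.323  0.045] q6 16.44 w 0.0107
```

Call:
servo_tool:
  rows: [0,-0.0054,0.0003,0,0,0,5,0,-0.0054,-0.0002,0,0,0,5,0,-0.0054,-0.0005,0,0,0,5,0,-0.0053,-0.0009,0,0,0,5]

```text
time_s: 16.22
position: [0.518, 0.2091, 0.2461]
tool_rot: [[0.229, 0.004, 0.973], [-0.973, -0.001, 0.229], [0.002, -1.0, 0.003]]
ft_force: [3.4, -5.4, 5.0]
grip_width: 0.0105
```

```bash
python3 st.py
```

```text
16.22 yaw 13.22 p [0.518  0.2091 0.2461] F [ 3.37 -5.41  4.96] T [-0.802 -0.693  0.041] q6 -3.33 w 0.0105
```

Call:
servo_tool:
  rows: [0,-0.0026,-0.0007,0,0,0,2.5,0,-0.0026,-0.0007,0,0,0,2.5]

```text
time_s: 16.38
position: [0.5128, 0.2076, 0.2461]
tool_rot: [[0.311, 0.004, 0.95], [-0.95, -0.001, 0.311], [0.002, -1.0, 0.003]]
ft_force: [4.6, -3.7, 4.3]
grip_width: 0.0105
```

```bash
python3 st.py
```

```text
16.38 yaw 18.11 p [0.5128 0.2076 0.2461] F [ 4.58 -3.69  4.31] T [-0.748 -0.735 -0.014] q6 -8.27 w 0.0105
```

Call:
servo_tool:
  rows: [0,-0.0026,-0.0009,0,0,0,2.5,0,-0.0025,-0.001,0,0,0,2.5]

```text
time_s: 16.55
position: [0.5094, 0.2061, 0.2463]
tool_rot: [[0.392, 0.008, 0.92], [-0.92, 0.0, 0.392], [0.003, -1.0, 0.008]]
ft_force: [19.5, 2.6, -3.5]
grip_width: 0.0107
```

```bash
python3 st.py
```

```text
16.55 yaw 23.08 p [0.5094 0.2061 0.2463] F [19.46  2.65 -3.52] T [ 0.551 -3.275 -0.141] q6 -13.36 w 0.0107
```

Call:
servo_tool:
  rows: [0,-0.0012,-0.0005,0,0,0,0,0,0,0,0,0,0,0,0,0,0,0,0,0,0]

```text
time_s: 16.8
position: [0.5094, 0.2062, 0.2463]
tool_rot: [[0.39, 0.011, 0.921], [-0.921, 0.002, 0.39], [0.003, -1.0, 0.01]]
ft_force: [17.7, 2.5, -0.9]
grip_width: 0.0102
```

```bash
python3 st.py
```

```text
16.8 yaw 22.95 p [0.5094 0.2062 0.2463] F [17.68  2.48 -0.86] T [ 0.46  -2.827 -0.086] q6 -13.26 w 0.0102
```

Call:
servo_tool:
  rows: [0.35,0,0,0,0,0,0,0.35,0,0,0,0,0,0,0.35,0,0,0,0,0,0,0.35,0,0,0.01,0,0,0,0.35,0,0,0.03,0,0,0,0.35,0,0,0.035,0,0,0,0.35,0,0,0.035,0,0,0,0.35,0,0,0.035,0,0,0,0.35,0,0,0.015,0,0,0,0.35,0,0,0,0,0,0]

```text
time_s: 17.63
position: [0.5057, 0.2061, 0.4089]
tool_rot: [[0.391, 0.007, 0.92], [-0.92, 0.001, 0.391], [0.002, -1.0, 0.006]]
ft_force: [0.4, 1.4, 0.3]
grip_width: 0.0299
```

Call:
servo_tool:
  rows: [0.35,-0.02,-0.03,0,0,0,0,0.35,-0.02,-0.03,0,0,0,0,0.35,-0.015,0,0.02,0,0,0,0.35,0,0,0,0,0,0,0.35,0,0,0,0,0,0]

```text
time_s: 18.05
position: [0.4505, 0.1461, 0.4253]
tool_rot: [[0.391, 0.001, 0.921], [-0.921, 0.0, 0.391], [0.0, -1.0, 0.001]]
ft_force: [0.1, 0.3, -1.4]
grip_width: 0.0298
```

```bash
python3 st.py; python3 - <<'E'
from h import *
import cv2
s=env.observe();np.savez("w5.npz",p=s["position"],R=s["tool_rot"])
i=env.get_image("wrist")[:,:,::-1]
cv2.imwrite("pics/w5.png",i)
t=env.get_image("top")[:,:,::-1];cv2.imwrite("pics/top5.png",t)
E
```

```text
18.05 yaw 23.0 p [0.4505 0.1461 0.4253] F [ 0.1   0.33 -1.4 ] T [-0.013  0.014 -0.003] q6 -19.4 w 0.0298
```

View pics/w5.png

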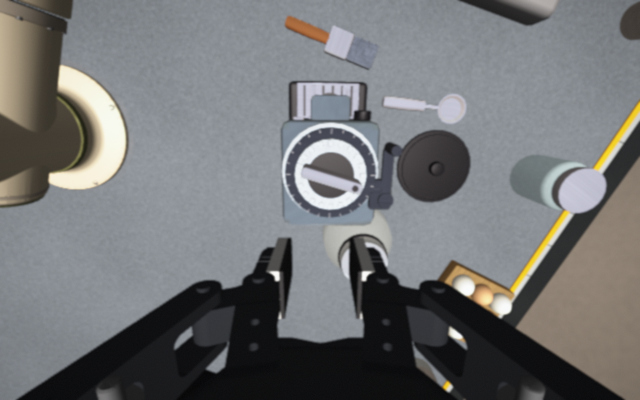

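Lever lies along the collar now (post at about (391,150)), and the loose items are in place. I'll measure the bar and post.

```bash
python3 - <<'E'
import cv2
i=cv2.imread("pics/w5.png")
a=i[100:250,270:420];cv2.imwrite("pics/w5z.png",cv2.resize(a,(600,600),interpolation=cv2.INTER_CUBIC))
E
```

```text
(no output)
```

View pics/w5z.png

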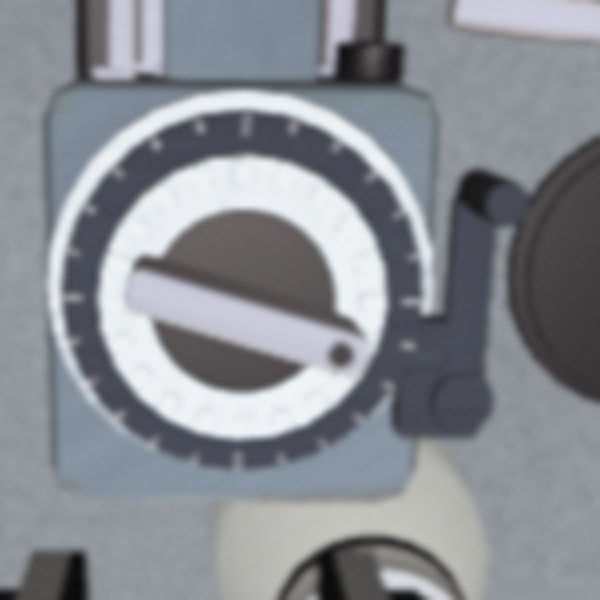

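```bash
python3 - <<'E'
from h import *
d=np.load("w5.npz");po=(d["p"],d["R"])
z=lambda u,v,h:ray("wrist",270+(u+.5)/4-.5,100+(v+.5)/4-.5,h,po)
R={}
for k,a in dict(b1=(129,285,.265),b2=(363,353,.265),post=(503,201,.264),piv=(462,398,.232),g1=(48,300,.21),g2=(58,470,.21)).items(): R[k]=z(*a)
an=lambda a,b:np.degrees(np.arctan2(*(R[b]-R[a])[[1,0]]))
print("bar",an("b1","b2"),"lever",an("piv","post"),R["post"],R["piv"])
E
```

```text
bar 6.525597676306375 lever 113.15572567516352 [0.50708266 0.20782547 0.264     ] [0.53129764 0.1512069  0.232     ]
```

```bash
python3 -c "
from rig import env
print(env.close_job())"
```

```text
the job is handed in; nothing more can be done
None
```

I re-zeroed the grinder and closed the clamp lever; the job was handed in at about 18 s of the 72 s allowed.

- **Touch:** I gripped the bridge bar and screwed the carrier clockwise. The torque stepped up at a tool yaw of about 5.5°. On that first pass I went about 11° past the touch, short of the 23° that would jam it. I backed off and came in again in 1° steps, which put the touch between 6.1° and 5.1°. The torque reading is noisy by about 0.02 N m or more, so the touch is known to about ±1°.
- **Back-off:** I turned the carrier counter-clockwise to a measured yaw of 95.6°, which is 90° from the touch.
- **Lever:** I then gripped the post and swung it about 58°, until it met the stop. It held there against about 18 N without moving further.

**Last checks:** After I let go, the camera put the lever at about 113°, against 111° from the arm's position at the stop. The bar read 6.5°, against 5.4° before the lever was moved and 5.6° from the gripper. That 1° spread is within what I can read off the picture, so I can't rule out a shift of that size. The hopper, lid, brush and scoop looked undisturbed. At hand-in the gripper was open, well above the machine and touching nothing.

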